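# Bring the specimen jars up to the side-looking camera on the crank lift

### The job

Stand every red-capped specimen jar upright on the lift's lowered table. Then slide the screw lock fully out to open, fit the crank on the screw's square end and wind the table up until its yellow pointer is level with the line of the red cursor on the height rule; do not turn the screw unless the lock is fully open. Finally slide the lock fully home again, take the crank off and lay it back in its grey tray, with the jars still standing on the table and the other things on the desk left where they are.

Things in the scene. Friction and masses are not known exactly. Their poses are not given: they have to be found in the camera images.
- lift: Specimen lift, fixed. Origin: underside centre of its white base, 260 (x) by 250 mm (y), 18 thick; x points away from the robot, y left; a 90 mm wide wing out to y +235 mm carries the lock. The column (rods and screw, 100 mm wide in y) stands at x +100, y 0 mm; its top plate, 42 by 155 mm (y -95 to +60), reaches 205 mm over the desk. The table hangs in front of it, on the robot's side.
- table_top (a point): Centre of the upper face of the aluminium table, axes as the lift's. Table 156 mm (x) by 234 mm (y), with a rim 4 mm wide, 7 mm high; it lies at lift x -33 mm, 56 mm over the desk at the bottom of its travel, where it starts. The column stands 125 mm off in +x; the carriage's back plate (84 to 98 mm off in +x, 124 mm wide) rises 35 mm over the table.
- carriage (a joint): Height of the table above the bottom of its travel (m), 0 to 0.06; driven by the screw only, 8 mm for each full turn. Starts at 0. The screw holds its height by itself.
- spindle (a joint): Turn of the lift's screw (rad), growing clockwise seen from above, which raises the table (8 mm per turn); 0 at the bottom stop, at most 47. Turning takes about 0.12 to 0.2 N m.
- shaft (a point): On the upright screw axis atop the column, 213 mm over the desk, axes turning with the screw: upper face of the round bearing collar (32 mm across, 8 mm high) on which the crank's hub rests when fully down. The 10 mm square drive end, sides along this point's x and y, stands 31 mm above it; the last 5 mm are a cone, 10 mm across at its foot and 6 mm at its tip.
- pointer (a point): Index edge of the yellow pointer (a thin bar along y) that rides with the table beside the height rule, on the far side of the column.
- mark: Red set-height cursor, 22 by 22 mm, clipped on the aluminium height rule on the far side of the column (lift y = -85 mm), with a white index line between two red halves. Origin on that line. It is 24 to 48 mm above the pointer at the start, and stays.
- lock (a joint): Screw lock bolt beside the column (m): 0 = pushed fully home towards the column (locked, red dot), 0.04 = pulled fully out in the lift's +y direction (open, green dot). Starts locked. It stays where it is left and takes about 3 N to slide; it stops by itself at each end.
- lock_grip (a point): Top centre of the lock bolt's upright black grip, 57 mm over the desk: a block 22 mm (lift x) by 16 mm (lift y) and 36 mm high above two steel guide rails (8 mm wide, at 12 to 20 mm to either side in lift x, tops 32 mm over the desk). Moves with the bolt; axes as the lift's.
- crank: Loose crank, 0.27 kg. Origin: underside centre of its steel hub; z up, x along the arm. Hub 28 mm square (sides along x, y), 44 high, with a 12 mm square socket (sides along x, y), open below, 32 deep: fits at any quarter turn. The arm, 18 wide, 8 thick, flush with the underside, runs to x = 82 mm; the sleeve stands on it at x = 70 mm. It lies flat on its underside in the tray, sleeve up.
- crank_grip (a point): Point on the axis of the crank's black sleeve, 70 mm from the hub's axis, 45 mm above the crank's underside. The sleeve is 22 mm across, reaches from 10 to 70 mm above the underside, and spins freely on its pin, so it can be held while the crank goes round.
- tray: Grey crank tray fixed to the desk, 170 by 150 mm outside, walls 4 mm thick and 14 mm high, floor 4 mm. Origin: centre of its underside; x is the 170 mm side.
- jar1: Specimen jar with a red cap, closed: 44 mm across, 48 mm high, about 0.08 kg. Origin: centre of its underside, z up. Two to four of the red-capped jars are there (None = not there).
- jar2: Specimen jar with a red cap, closed: 44 mm across, 48 mm high, about 0.08 kg. Origin: centre of its underside, z up. Two to four of the red-capped jars are there (None = not there).
- jar3: Specimen jar with a red cap, closed: 44 mm across, 48 mm high, about 0.08 kg. Origin: centre of its underside, z up. Two to four of the red-capped jars are there (None = not there).
- jar4: Specimen jar with a red cap, closed: 44 mm across, 48 mm high, about 0.08 kg. Origin: centre of its underside, z up. Two to four of the red-capped jars are there (None = not there).
- blue1: Specimen jar with a BLUE cap, same size as the red-capped ones; not part of the job, to be left where it stands. Origin: centre of its underside.
- blue2: Specimen jar with a BLUE cap, same size as the red-capped ones; not part of the job, to be left where it stands. Origin: centre of its underside.
- cup: Paper coffee cup, 70 mm across, 85 mm high; leave alone. Origin: centre of its underside.
- eyepiece: Black microscope eyepiece standing upright, 38 mm across, 52 mm high; leave alone. Origin: centre of its underside.
- slide_box: Blue slide box, 90 by 100 by 34 mm; leave alone. Origin: centre of its underside.
- dishes: Stack of two clear culture dishes, 90 mm across, 30 mm high; leave alone. Origin: centre of its underside.
- marker: White marker pen with a green cap, lying, 130 mm long along its x, 15 mm thick; leave alone. Origin: middle of its underside.
There are look-alikes about, which are no part of the job. Leave any green or purple look-alike of the jar2 alone.

How it is judged:
On the way, in this order (a step that is already met when the one before it is completed fails the run):
1. every red-capped jar stands upright on the lowered table (x of jar1 in the frame of table_top between -0.07 and 0.07 m and y of jar1 in the frame of table_top between -0.11 and 0.11 m and z of jar1 in the frame of table_top between -0.004 and 0.006 m and angle between each of jar1, jar2, jar3, jar4's own z axis and vertical below 0.12 rad and linear speed of each of jar1, jar2, jar3, jar4 below 0.02 m/s and x of jar2 in the frame of table_top between -0.07 and 0.07 m and y of jar2 in the frame of table_top between -0.11 and 0.11 m and z of jar2 in the frame of table_top between -0.004 and 0.006 m and x of jar3 in the frame of table_top between -0.07 and 0.07 m and y of jar3 in the frame of table_top between -0.11 and 0.11 m and z of jar3 in the frame of table_top between -0.004 and 0.006 m and x of jar4 in the frame of table_top between -0.07 and 0.07 m and y of jar4 in the frame of table_top between -0.11 and 0.11 m and z of jar4 in the frame of table_top between -0.004 and 0.006 m and value of joint carriage below 0.003 m), for 0.2 s.
2. the lock is fully open and the crank sits fully down on the screw's square end (distance between crank and shaft below 0.008 m and angle between crank's own z axis and vertical below 0.12 rad and value of joint lock above 0.036 m), for 0.2 s.
3. the table is wound up with the crank until the pointer is level with the cursor (horizontal distance between crank and shaft below 0.008 m and z of pointer in the frame of mark between -0.004 and 0.004 m), for 0.3 s.
At the end, for the whole second after the job is handed in: All red-capped jars that are there stand upright (within 7 degrees) on the table inside its rim, the pointer is within 4 mm of the cursor's line in height, the lock is home (within 4 mm of its locked stop), and the crank lies flat in its tray, at rest (x of jar1 in the frame of table_top between -0.07 and 0.07 m and y of jar1 in the frame of table_top between -0.11 and 0.11 m and z of jar1 in the frame of table_top between -0.004 and 0.006 m and angle between each of jar1, jar2, jar3, jar4's own z axis and vertical below 0.12 rad and linear speed of each of jar1, jar2, jar3, jar4, crank below 0.02 m/s and x of jar2 in the frame of table_top between -0.07 and 0.07 m and y of jar2 in the frame of table_top between -0.11 and 0.11 m and z of jar2 in the frame of table_top between -0.004 and 0.006 m and x of jar3 in the frame of table_top between -0.07 and 0.07 m and y of jar3 in the frame of table_top between -0.11 and 0.11 m and z of jar3 in the frame of table_top between -0.004 and 0.006 m and x of jar4 in the frame of table_top between -0.07 and 0.07 m and y of jar4 in the frame of table_top between -0.11 and 0.11 m and z of jar4 in the frame of table_top between -0.004 and 0.006 m and z of pointer in the frame of mark between -0.004 and 0.004 m and value of joint lock below 0.004 m and x of crank in the frame of tray between -0.07 and 0.07 m and y of crank in the frame of tray between -0.06 and 0.06 m and z of crank in the frame of tray between -0.002 and 0.014 m and angle between crank's own z axis and vertical below 0.2 rad); the robot touches nothing.
It fails at once if the screw is wound with the lock over 5 mm short of fully open (table off the bottom by 4 mm, not within 7 mm of the cursor) (value of joint lock below 0.035 m and value of joint carriage above 0.004 m and (z of pointer in the frame of mark below -0.007 m or z of pointer in the frame of mark above 0.007 m)).
It fails at once if a blue-capped jar, the cup, the eyepiece, the slide box, the dishes or the marker is pushed more than 40 mm away or knocked over (distance of any of blue1, blue2, cup, eyepiece, slide_box, dishes, marker from where it was at the start of the episode above 0.04 m or angle between any of blue1, blue2, cup, eyepiece, slide_box, dishes's own z axis and vertical above 0.6 rad).
Of jar1, jar2, jar3, jar4 only 2 to 4 are there at a start; the rules pass over those that are not, and their reading is None.
At some moment in a run one of jar1, jar2, jar3, jar4 may be knocked a few centimetres aside while the robot is not near it.
Once in a run the grip may slacken for a moment while it holds something.
It also fails if it takes over 210 s, if anything falls off the work surface, if the arm or the gripper's body presses on something with over 40 N, if the wrist force passes 120 N, or if a joint passes its speed limit or range.

### The arm

A 6-joint arm with a two-finger parallel gripper is mounted at the origin on the work surface. World frame = base frame: x ahead of the robot, y to its left, z up, the work surface at z = 0. Lengths are in m, angles in rad, forces in N, time in s.
With the tool pointing down it reaches from about 0.375 to 0.975 m from the base axis. Payload 3.8 kg.
Tool frame: the origin (TCP) lies midway between the tips of the shut fingers; the grasp point (between the pads) lies 19 mm behind it; x points along the fingers, y is the direction in which the jaws open and shut, and the axes are right-handed (so a half turn about x gives the same grasp; the last joint's range is limited). The gripper opens to 88 mm and grips with 3 to 60 N. Pads are 18 mm wide; open, the fingers measure 123 mm over their backs; the gripper's body (75 mm by 187 mm) begins 45 mm behind the grasp point.
Start: joints at [-1.208, 0.264, 1.604, -0, 1.274, -0.037], TCP at [0.263, -0.622, 0.239] pointing down, gripper open.
Joint ranges: [-2.63, 2.63], [-0.94, 2.18], [0.31, 2.57], [-1.31, 4.45], [0, 2.66], [-2.55, 2.55]. Speed limits (rad/s): [2.57, 2.57, 3.14, 3.14, 3.14, 3.14].

### API

Orientations are given as a rotation vector (axis times angle).
In Python, from cell import manip, inverse_kinematics, cams, order gives the robot as it stands. Calls block until the motion is done:
- manip.move_pose(position, orientation): joint-space move of the TCP to a pose.
- manip.move_linear(position, rate=0.15, rot=None): straight line of the TCP; rot=None keeps the orientation; rate is the mean speed in m/s.
- manip.set_joints(angles): joint-space move.
- manip.set_gripper(opening, force=None): finger opening in m; force is the grip in N (None keeps the last); returns when the fingers have stopped.
- manip.dwell(seconds).
- inverse_kinematics(position, orientation): joint angles nearest the present ones, or None.
- manip.state(): the state.
- cams.capture(name): name is "side" or "top" or "wrist"; returns a dict with "image" (400x640x3 uint8, blue, green, red), "z_map" (400x640 float32, m along the optical axis (not along the pixel's ray), 0 where there is no reading), "intrinsics" (3x3 intrinsics, pixels), "position" and "orientation" of the camera in the world; the wrist camera has in their place "T_tool_cam" (4x4, takes a point from camera to tool coordinates, whose origin is the TCP and whose axes are the tool frame's). Camera axes: x right, y down, z forward; pixel columns grow to the right and rows downward; lengths in m; the calibration is good to about 2 mm. A picture is of the moment at which its call begins: read the wrist's pose just before it.
A pose or a line that the arm cannot do raises manip.IKError and nothing moves.
- order.close_job(): hands the job in, once; it reports no verdict.
The state is a dict: "clock": time; "joint_pos": joint angles; "joint_velocities": joint speeds; "tau": joint torques, N m; "tool_pos": TCP position; "tcp_rot": TCP orientation; "contact_force": force on the tool from outside, world axes, zero at the start; "moment": the same for the moment, N m; "gripper_width": finger opening in m.
Only numpy, scipy, OpenCV 4.12 (cv2) and the standard library are available. Lean on these libraries where they do the work, as an engineer would, in place of code of your own. Each camera call takes 0.05 s, during which the arm holds its last target.

## Working session

There is one attempt and no reset: what is moved stays moved. The work goes in short steps, each a Python script; the robot and the scene stay as the last script left them, time stands still between calls to the robot, and variables do not carry over. Pictures are saved under pics/ and viewed, and the job is handed in when it is done.

```bash
ls -la; mkdir -p pics
python3 - <<'E'
from cell import manip, cams
import cv2
print(manip.state())
for n in ("side","top","wrist"):
    c=cams.capture(n); cv2.imwrite(f"pics/a_{n}.png",c["image"])
    print(n,c["intrinsics"].tolist(),c.get("position"),c.get("orientation"),c.get("T_tool_cam"))
E
```

```text
total 12
drwxr-xr-x  3 agent agent 4096 Dec  6 13:26 .
drwxr-xr-x 23 root  root  4096 Dec  6 13:26 ..
drwxr-xr-x  2 agent agent 4096 Dec  6 13:26 pics
{'clock': 0.0, 'joint_pos': array([-1.20788370e+00,  2.64763869e-01,  1.60532212e+00,  2.65395712e-05,
        1.27370730e+00, -3.68962196e-02]), 'joint_velocities': array([ 1.23851004e-03, -4.61094253e-05, -1.05923208e-03,  1.30205642e-03,
        1.85396805e-03, -9.90164257e-04]), 'tau': array([ 3.59800233e-04, -5.02114892e+01, -3.56875026e+01,  7.28429784e-02,
        2.92638346e-02, -1.76799631e-04]), 'tool_pos': array([ 0.26250193, -0.62111701,  0.2374088 ]), 'tcp_rot': array([ 2.00229981,  0.40797037, -2.00297841]), 'contact_force': array([ 0.54912774,  0.13655759, -0.10997025]), 'moment': array([-0.01583277, -0.0046869 , -0.02056087]), 'gripper_width': 0.08836459543143332}
side [[445.0780797124593, 0.0, 321.5661668343492], [0.0, 445.0780797124593, 199.07897316068164], [0.0, 0.0, 1.0]] [ 0.45217336 -0.94480775  1.08191303] [-2.32765241  0.0424972  -0.03457203] None
top [[441.4285921187771, 0.0, 327.53004564283333], [0.0, 441.4285921187771, 198.09251560095177], [0.0, 0.0, 1.0]] [ 2.70260347e-01 -7.94203678e-04  1.60546987e+00] [-2.15919057  2.12416464 -0.1709865 ] None
wrist [[331.11964912865255, 0.0, 319.2938308644992], [0.0, 331.11964912865255, 203.37668979565234], [0.0, 0.0, 1.0]] None None [[ 2.81765994e-04 -2.88141999e-01  9.57587651e-01 -1.45560954e-01]
 [ 9.99999733e-01  7.26766465e-04 -7.55585943e-05 -1.50269762e-05]
 [-6.74170987e-04  9.57587416e-01  2.88142127e-01 -7.38557448e-02]
 [ 0.00000000e+00  0.00000000e+00  0.00000000e+00  1.00000000e+00]]
```

View pics/a_side.png

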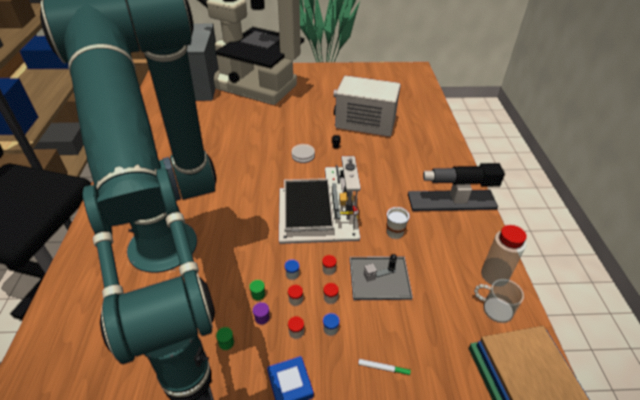

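View pics/a_top.png

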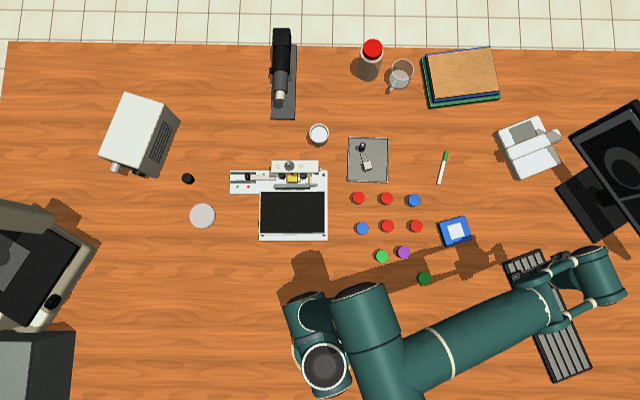

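View pics/a_wrist.png

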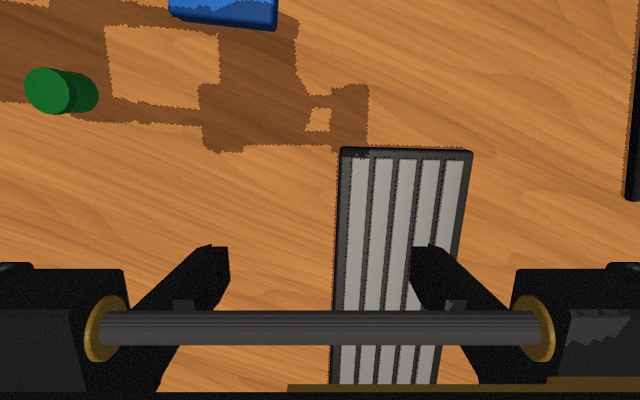

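```bash
cat > h.py <<'E'
import numpy as np, cv2, time
from scipy.spatial.transform import Rotation as Rot
from cell import manip, inverse_kinematics, cams, order
def down(a):  # jaw axis (tool y) at world yaw a
    c,s=np.cos(a),np.sin(a)
    return Rot.from_matrix(np.array([[0,c,s],[0,s,-c],[-1,0,0]])).as_rotvec()
def cap(n):
    if n=="wrist":
        st=manip.state(); c=cams.capture(n)
        R=Rot.from_rotvec(st["tcp_rot"]).as_matrix(); T=c["T_tool_cam"]
        c["R"]=R@T[:3,:3]; c["p"]=st["tool_pos"]+R@T[:3,3]
    else:
        c=cams.capture(n); c["R"]=Rot.from_rotvec(c["orientation"]).as_matrix(); c["p"]=np.array(c["position"])
    return c
def ray(c,u,v):
    K=c["intrinsics"]; d=c["R"]@np.array([(u-K[0,2])/K[0,0],(v-K[1,2])/K[1,1],1.]); return d
def onz(c,u,v,z):
    d=ray(c,u,v); return c["p"]+d*(z-c["p"][2])/d[2]
def proj(c,P):
    q=c["R"].T@(np.asarray(P,float)-c["p"]); K=c["intrinsics"]
    return np.array([K[0,0]*q[0]/q[2]+K[0,2],K[1,1]*q[1]/q[2]+K[1,2]])
def cloud(c):
    z=c["z_map"]; K=c["intrinsics"]; v,u=np.mgrid[:z.shape[0],:z.shape[1]]
    X=np.stack([(u-K[0,2])/K[0,0]*z,(v-K[1,2])/K[1,1]*z,z],-1)
    return X@c["R"].T+c["p"]
HS={"red":[(0,130,90,8,255,255),(172,130,90,180,255,255)],"blue":[(100,130,80,125,255,255)],"yellow":[(20,120,110,34,255,255)]}
def blobs(c,col,amin=20):
    hsv=cv2.cvtColor(c["image"],cv2.COLOR_BGR2HSV); m=0
    for r in HS[col]: m=m|cv2.inRange(hsv,np.array(r[:3]),np.array(r[3:]))
    n,l,s,ce=cv2.connectedComponentsWithStats(m)
    return [(ce[i],s[i]) for i in range(1,n) if s[i][4]>=amin],l
def save(c,name,crop=None,k=1):
    im=c["image"]
    if crop: x0,y0,x1,y1=crop; im=im[y0:y1,x0:x1]
    if k!=1: im=cv2.resize(im,None,fx=k,fy=k,interpolation=cv2.INTER_CUBIC)
    cv2.imwrite("pics/"+name+".png",im)
E
python3 - <<'E'
from h import *
np.set_printoptions(precision=4,suppress=True)
t=cap("top"); s=cap("side")
for n,c in (("top",t),("side",s)):
    for col in ("red","blue"):
        for ce,st in blobs(c,col,25)[0]:
            print(n,col,ce,st[4],onz(c,*ce,0.048))
R0=Rot.from_rotvec(manip.state()["tcp_rot"]).as_matrix();print(R0)
save(t,"t1",(215,120,465,280),3); save(s,"s1",(240,130,440,350),2.7)
E
```

```text
top red [372.2473  47.6784] 283 [ 1.0929 -0.1637  0.048 ]
top red [358.0168 197.2017] 119 [ 0.5203 -0.1129  0.048 ]
top red [386.3719 197.7851] 121 [ 0.5199 -0.2143  0.048 ]
top red [387.2661 225.4758] 124 [ 0.4207 -0.217   0.048 ]
top red [416.  225.5] 126 [ 0.4223 -0.3188  0.048 ]
top blue [467.1463  96.3415] 123 [ 0.9062 -0.5161  0.048 ]
top blue [413.7238 199.9048] 105 [ 0.5138 -0.3121  0.048 ]
top blue [454.6488 230.7159] 447 [ 0.406  -0.4553  0.048 ]
top blue [361.7248 228.1101] 109 [ 0.4099 -0.1266  0.048 ]
side red [513.1456 233.8787] 371 [ 1.1057 -0.0287  0.048 ]
side red [328.9012 260.7901] 162 [ 0.5205 -0.1175  0.048 ]
side red [330.5106 289.2606] 188 [ 0.5195 -0.2182  0.048 ]
side red [294.7968 291.0963] 187 [ 0.4202 -0.221   0.048 ]
side red [295.3836 323.589 ] 219 [ 0.4219 -0.3223  0.048 ]
side blue [36.8548 44.004 ] 248 [-0.9399  1.38    0.048 ]
side blue [ 5.7714 83.9071] 140 [-0.9047  0.9579  0.048 ]
side blue [291.4882 266.126 ] 127 [ 0.4104 -0.1337  0.048 ]
side blue [330.7348 321.0718] 181 [ 0.5145 -0.3181  0.048 ]
side blue [493.9114 372.1709] 158 [ 0.8995 -0.4703  0.048 ]
side blue [290.3909 380.6526] 875 [ 0.4103 -0.4734  0.048 ]
[[-0.0004  0.3892 -0.9211]
 [ 0.001  -0.9211 -0.3892]
 [-1.     -0.0011 -0.    ]]
```

View pics/t1.png

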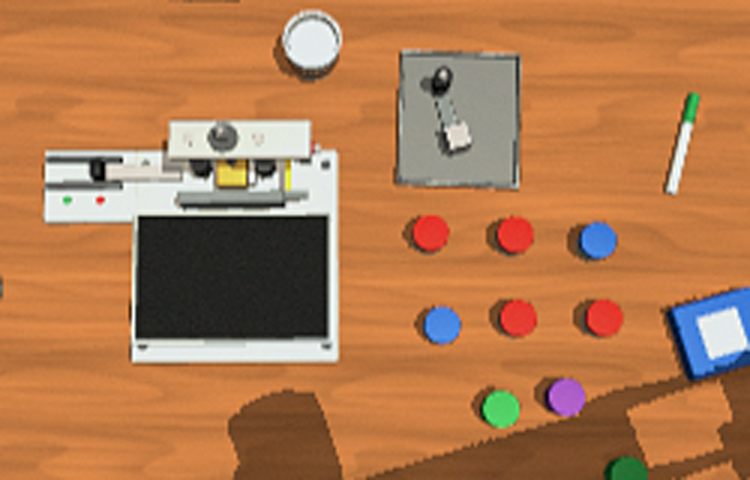

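View pics/s1.png

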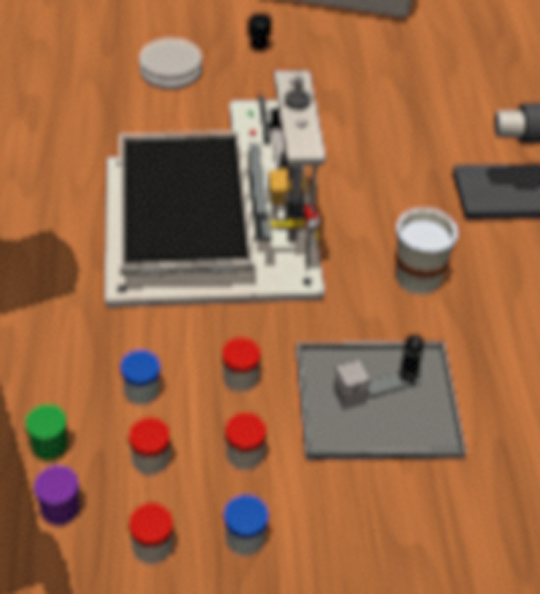

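Run:
```python
from h import *
np.set_printoptions(precision=4,suppress=True)
t=cap("top")
for n,u,v,z in (("baseBR",338,360,.018),("baseBL",132,361,.018),("tabTL",137,216,.056),("tabTR",328,216,.056),("tabBL",137,340,.056),("tabBR",328,340,.056),("knob",222,133,.22),("lock",97,168,.057),("hub",457,133,.05),("sleeve",441,77,.07)):
    print(n,onz(t,u/3+215-.33,v/3+120-.33,z))
manip.move_pose([0.56,0.11,0.38],down(-np.pi/2)); print(manip.state()["clock"])
c=cap("wrist"); save(c,"w1"); np.savez("w1.npz",**{k:c[k] for k in("image","z_map","R","p","intrinsics")})
manip.move_pose([0.50,-0.2,0.33],down(-np.pi/2)); print(manip.state()["clock"])
c=cap("wrist"); save(c,"w2"); np.savez("w2.npz",**{k:c[k] for k in("image","z_map","R","p","intrinsics")})
```

```text
baseBR [ 0.369  -0.0058  0.018 ]
baseBL [0.3638 0.2402 0.018 ]
tabTL [0.5331 0.2354 0.056 ]
tabTR [0.5369 0.0089 0.056 ]
tabBL [0.3861 0.2296 0.056 ]
tabBR [0.3898 0.0064 0.056 ]
knob [0.597 0.123 0.22 ]
lock [0.5902 0.2852 0.057 ]
hub [ 0.642  -0.1446  0.05  ]
sleeve [ 0.7055 -0.1235  0.07  ]
3.125
4.3917
```

View pics/w1.png

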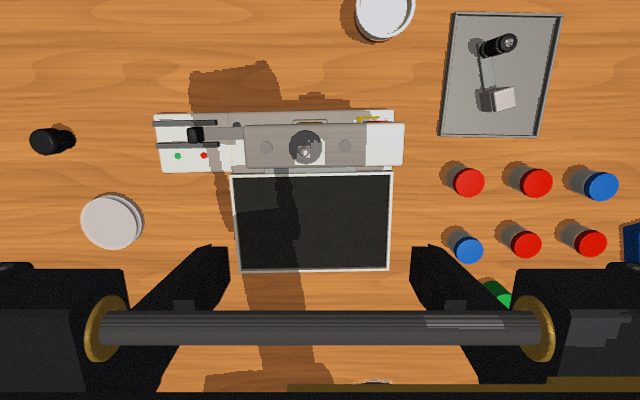

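View pics/w2.png

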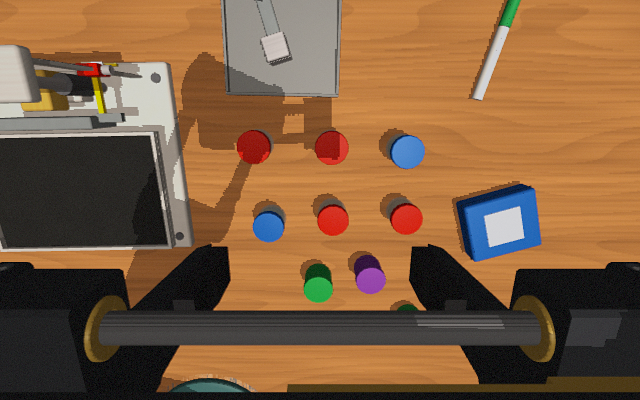

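```bash
cat >> h.py <<'E'
def load(n):
    d=np.load(n); return {k:d[k] for k in d.files}
def tops(c,col,zc=.048,r=.022,amin=60):
    """cap centres: blob -> top-face pixels by depth; midrange of ray-cast xy on plane zc"""
    bl,l=blobs(c,col,amin); P=cloud(c); out=[]
    hsv=cv2.cvtColor(c["image"],cv2.COLOR_BGR2HSV)
    for ce,s in bl:
        i=l[int(round(ce[1])),int(round(ce[0]))]
        m=(l==i)&(np.abs(P[...,2]-zc)<.006)
        if m.sum()<amin: continue
        v,u=np.nonzero(m)
        xy=np.array([onz(c,a,b,zc)[:2] for a,b in zip(u,v)]).astype(np.float32)
        (cx,cy),rr=cv2.minEnclosingCircle(xy)
        out.append((cx,cy,rr,xy.mean(0),P[m][:,2].mean(),m.sum()))
    return out
E
python3 - <<'E'
from h import *
np.set_printoptions(precision=4,suppress=True)
for n in("w1.npz","w2.npz"):
    c=load(n)
    for o in tops(c,"red")+tops(c,"blue"): print(n,o)
c=load("w1.npz"); P=cloud(c); z=P[...,2]
# hub top z~.048+..., sleeve
for lab,(u0,v0,u1,v1),zl,zh in (("hub",(465,75,530,120),.044,.056),("sleeve",(470,25,525,65),.066,.080),("plate",(230,110,420,190),.198,.212),("sq",(285,125,325,170),.238,.25),("collar",(285,125,325,170),.208,.219),("table",(220,165,400,280),.05,.06),("rim",(220,165,400,280),.06,.067),("lockgrip",(180,115,210,150),.05,.062),("tray",(430,5,570,140),.008,.02)):
    m=np.zeros(z.shape,bool); m[v0:v1,u0:u1]=True; m&=(z>zl)&(z<zh)
    q=P[m]
    if len(q)<5: print(lab,len(q)); continue
    (cx,cy),(w,h),an=cv2.minAreaRect(q[:,:2].astype(np.float32))
    print(lab,len(q),"rect",np.round([cx,cy,w,h],4),round(an,1),"mean",q.mean(0),"ext",q.min(0),q.max(0))
E
```

```text
w1.npz (0.5215336084365845, -0.11247233301401138, 0.022152883931994438, array([ 0.5219, -0.1125], dtype=float32), np.float64(0.04734654948672962), np.int64(669))
w1.npz (0.5210030674934387, -0.21347349882125854, 0.022176332771778107, array([ 0.5211, -0.2134], dtype=float32), np.float64(0.047336708047681614), np.int64(671))
w1.npz (0.42359453439712524, -0.3179306387901306, 0.022256331518292427, array([ 0.4236, -0.3178], dtype=float32), np.float64(0.04728055996883267), np.int64(566))
w1.npz (0.42135366797447205, -0.21639350056648254, 0.022257177159190178, array([ 0.4216, -0.2163], dtype=float32), np.float64(0.047349155745975535), np.int64(559))
w1.npz (0.5160621404647827, -0.31188303232192993, 0.021751644089818, array([ 0.5159, -0.3117], dtype=float32), np.float64(0.047396714506038586), np.int64(633))
w1.npz (0.41168245673179626, -0.1267237812280655, 0.021657198667526245, array([ 0.4121, -0.1266], dtype=float32), np.float64(0.04732231574361092), np.int64(531))
w2.npz (0.4524246156215668, -0.05343756824731827, 0.2890224754810333, array([ 0.4556, -0.1799], dtype=float32), np.float64(0.04
[... 1654 characters left out ...]
 [0.5896 0.1179 0.2381] [0.5993 0.1274 0.2454]
collar 709 rect [0.595  0.1226 0.0314 0.0302] 0.1 mean [0.5958 0.1221 0.2125] ext [0.5793 0.1075 0.2081] [0.6107 0.1377 0.2147]
table 14098 rect [0.4616 0.1199 0.157  0.2321] 1.1 mean [0.4637 0.1197 0.0559] ext [0.3848 0.0052 0.0501] [0.5422 0.2373 0.06  ]
rim 1552 rect [0.4615 0.1198 0.1573 0.2345] 1.1 mean [0.466  0.1205 0.0624] ext [0.3822 0.0014 0.06  ] [0.5415 0.2382 0.0655]
lockgrip 178 rect [0.5913 0.2865 0.021  0.0154] 2.8 mean [0.5917 0.2856 0.0557] ext [0.5808 0.2785 0.0501] [0.6017 0.2942 0.0582]
tray 2332 rect [ 0.6701 -0.1511  0.1516  0.1704] 88.9 mean [ 0.6781 -0.1495  0.0123] ext [ 0.5836 -0.228   0.008 ] [ 0.7565 -0.074   0.02  ]
```

```bash
cat >> h.py <<'E'
YAW=0.0195; TC=np.array([0.4615,0.1199]); SH=np.array([0.5945,0.1226])
def tab(x,y): return TC+np.array([[np.cos(YAW),-np.sin(YAW)],[np.sin(YAW),np.cos(YAW)]])@np.array([x,y])
def lin(x,y,z,rate=.25,a=None): manip.move_linear([x,y,z],rate=rate,rot=None if a is None else down(a))
def W(): s=manip.state(); return round(s["clock"],2),round(s["gripper_width"],4),np.round(s["tool_pos"],4),np.round(s["contact_force"],1)
def pickplace(src,dst,a=np.pi/2,up=.09):
    manip.move_pose([src[0],src[1],.12],down(a)); manip.set_gripper(.066)
    lin(*src,.010); manip.set_gripper(.03,20); print("grip",W())
    lin(*src,up); lin(*dst,up); print("over",W())
    lin(*dst,.0665,.1); print("down",W()); manip.set_gripper(.062); lin(*dst,.13)
E
python3 - <<'E'
from h import *
pickplace((.5213,-.1135),tab(.032,.05)); print(W())
c=cap("side"); save(c,"s2",(240,130,440,350),2.7)
E
```

```text
grip (8.53, 0.0432, array([ 0.5227, -0.1138,  0.0116]), array([-0.8, -0.3,  6.9]))
over (10.28, 0.0434, array([0.4922, 0.1697, 0.0895]), array([-0.1, -0.3, -0.9]))
down (10.67, 0.0439, array([0.4924, 0.1695, 0.066 ]), array([ 0.6,  0.1, -0.6]))
(11.53, 0.0618, array([0.4936, 0.1709, 0.1316]), array([-0.7,  0.7, -0.1]))
```

View pics/s2.png

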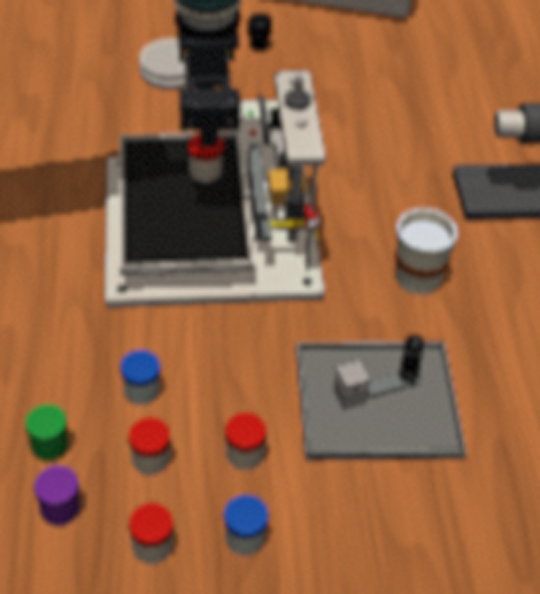

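```bash
cat >> h.py <<'E'
def redside():
    c=cap("side")
    return [(np.round(onz(c,*ce,.048)[:2]-[0,-.004],3),s[4]) for ce,s in blobs(c,"red",60)[0] if 250<ce[0]<400]
E
python3 - <<'E'
from h import *
print(redside())
pickplace((.5207,-.214),tab(-.032,.05)); print(W()); print(redside())
E
```

```text
[(array([ 0.519, -0.214]), np.int32(188)), (array([ 0.42 , -0.217]), np.int32(187)), (array([ 0.422, -0.318]), np.int32(218))]
grip (14.4, 0.0435, array([ 0.522 , -0.2146,  0.0117]), array([-0.7,  0.3,  6.5]))
over (16.59, 0.0434, array([0.4285, 0.1686, 0.0898]), array([-0.2, -0.4, -0.9]))
down (16.98, 0.0437, array([0.4285, 0.1686, 0.066 ]), array([-0.6, -0.3, -0.1]))
(17.84, 0.0621, array([0.4296, 0.1697, 0.1314]), array([ 0.5,  1. , -0.8]))
[(array([0.493, 0.232]), np.int32(111)), (array([ 0.42 , -0.217]), np.int32(187)), (array([ 0.422, -0.318]), np.int32(216))]
```

Run:
```python
from h import *
pickplace((.4213,-.2172),tab(.032,-.05)); print(W()); print(redside())
pickplace((.4233,-.3182),tab(-.032,-.05)); print(W()); print(redside())
manip.move_pose([0.56,0.11,0.38],down(-np.pi/2)); print(W())
c=cap("wrist"); save(c,"w3"); print(tops(c,"red",.104)); print(tops(c,"blue",.048))
np.savez("w3.npz",**{k:c[k] for k in("image","z_map","R","p","intrinsics")})
```

```text
grip (20.67, 0.0434, array([ 0.4225, -0.2179,  0.0115]), array([-0.9,  0.8,  6.9]))
over (22.48, 0.0436, array([0.4938, 0.0698, 0.0894]), array([-0.3, -0.3, -0.7]))
down (22.86, 0.0434, array([0.4941, 0.0696, 0.066 ]), array([ 0.2,  0. , -0.8]))
(23.73, 0.0618, array([0.4956, 0.0707, 0.1315]), array([-0.5,  0.1, -1. ]))
[(array([0.427, 0.232]), np.int32(93)), (array([ 0.422, -0.318]), np.int32(217))]
grip (26.57, 0.0432, array([ 0.4244, -0.3191,  0.0116]), array([-0.2,  0.6,  6.6]))
over (28.74, 0.0435, array([0.4302, 0.0687, 0.0898]), array([ 0.3,  0.8, -0.7]))
down (29.12, 0.0437, array([0.4303, 0.0686, 0.0661]), array([ 0.5,  0.1, -0.3]))
(29.99, 0.062, array([0.4316, 0.0695, 0.1314]), array([-0.1,  0.8,  0.6]))
[(array([0.493, 0.235]), np.int32(84)), (array([0.495, 0.126]), np.int32(117))]
(32.73, 0.062, array([0.5598, 0.11  , 0.3795]), array([ 0.4, -0.6, -0.5]))
[(0.4918043911457062, 0.16926230490207672, 0.02191714011132717, array([0.49190322, 0.16903721], dtype=float32), np.float64(0.10358355663293195), np.int64(768)), (0.4931364357471466, 0.06932369619607925, 0.022117014974355698, array([0.4932023 , 0.06951191], dtype=float32), np.float64(0.10344681972824853), np.int64(784)), (0.42785900831222534, 0.16832047700881958, 0.022001072764396667, array([0.4279094 , 0.16817397], dtype=float32), np.float64(0.10358868343783985), np.int64(683)), (0.42952799797058105, 0.06854557991027832, 0.02214203216135502, array([0.42982778, 0.06854833], dtype=float32), np.float64(0.10340809289874023), np.int64(702))]
[(0.5157012939453125, -0.3116069436073303, 0.021954309195280075, array([ 0.51594317, -0.31153157], dtype=float32), np.float64(0.04737690775890858), np.int64(643)), (0.41212916374206543, -0.1268036961555481, 0.02195950224995613, array([ 0.41195416, -0.12642983], dtype=float32), np.float64(0.04736117488144345), np.int64(530))]
```

View pics/w3.png

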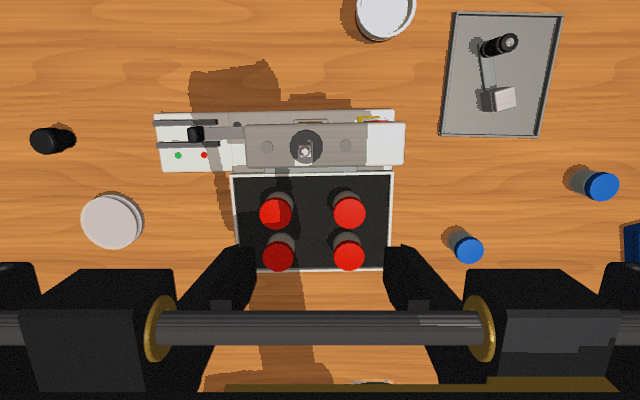

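Run:
```python
from h import *
a=YAW; g=np.array([.5908,.286]); d=np.array([-np.sin(YAW),np.cos(YAW)])
manip.move_pose([*g,.14],down(a)); manip.set_gripper(.05); lin(*g,.038,.15); print(W())
manip.set_gripper(.0,30); print("grip",W())
e=g+d*.043; lin(*e,.038,.05); print("slid",W()); manip.set_gripper(.05); print(W())
lin(*e,.16); 
manip.move_pose([.60,.30,.30],down(-np.pi/2)); print(W())
c=cap("wrist"); save(c,"w4"); P=cloud(c); z=P[...,2]
m=(z>.05)&(z<.062)&(P[...,1]>.27)&(P[...,1]<.36)&(P[...,0]>.56)&(P[...,0]<.62); q=P[m]
print(len(q),cv2.minAreaRect(q[:,:2].astype(np.float32)))
```

```text
(35.21, 0.0501, array([0.5915, 0.2863, 0.0388]), array([0.5, 0.6, 0.2]))
grip (35.74, 0.0217, array([0.5921, 0.2863, 0.0389]), array([ 3.5, -0.2,  2.5]))
slid (36.75, 0.0217, array([0.5914, 0.3265, 0.0389]), array([ 5.5, -9.7,  5.4]))
(37.33, 0.0497, array([0.5896, 0.3292, 0.0378]), array([ 0.6, -0. , -0.3]))
(39.36, 0.0504, array([0.5994, 0.2998, 0.298 ]), array([ 0.1,  0. , -0.5]))
225 ((0.5915181040763855, 0.32725250720977783), (0.014648644253611565, 0.021003510802984238), 88.57274627685547)
```

View pics/w4.png

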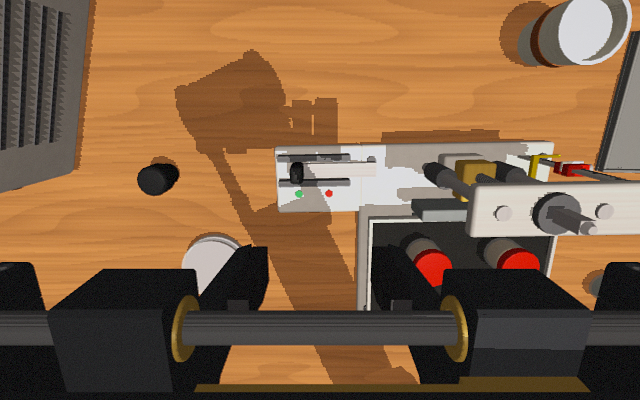

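Run:
```python
from h import *
manip.move_pose([.555,.1226,.29],down(-np.pi/2)); print(W())
c=cap("wrist"); save(c,"w5",(200,60,440,240),3); np.savez("w5.npz",**{k:c[k] for k in("image","z_map","R","p","intrinsics")})
P=cloud(c);q=P.reshape(-1,3); d=np.hypot(q[:,0]-SH[0],q[:,1]-SH[1])
for lo,hi in ((.2,.208),(.21,.216),(.217,.226),(.226,.238),(.2385,.242),(.2425,.25)):
    m=(d<.03)&(q[:,2]>lo)&(q[:,2]<hi); 
    if m.sum()>5: print(lo,m.sum(),cv2.minAreaRect(q[m][:,:2].astype(np.float32)),q[m].mean(0))
manip.move_pose([.635,-.13,.17],down(-np.pi/2)); print(W())
c=cap("wrist"); save(c,"w6"); np.savez("w6.npz",**{k:c[k] for k in("image","z_map","R","p","intrinsics")})
P=cloud(c);q=P.reshape(-1,3); x,y,z=q.T
for n,m in (("hub",(z>.046)&(z<.051)&(np.hypot(x-.64,y+.146)<.03)),("sleeve",(z>.071)&(z<.077)&(np.hypot(x-.707,y+.125)<.03))):
    print(n,m.sum(),cv2.minAreaRect(q[m][:,:2].astype(np.float32)),q[m].mean(0))
```

```text
(40.17, 0.0499, array([0.5554, 0.1232, 0.2903]), array([-0.7,  0.4, -0.1]))
0.2 2954 ((0.5947221517562866, 0.12239659577608109), (0.04229336231946945, 0.05955809727311134), 1.4188882112503052) [0.59645212 0.12275547 0.20444101]
0.21 1328 ((0.5949024558067322, 0.1222558245062828), (0.030620906502008438, 0.031548742204904556), 89.19044494628906) [0.59604954 0.12237018 0.21255081]
0.217 30 ((0.5997841954231262, 0.12236912548542023), (0.0003518970625009388, 0.009738791733980179), 0.8950999975204468) [0.59971402 0.12235347 0.22063851]
0.226 61 ((0.5951452255249023, 0.12288277596235275), (0.009825324639678001, 0.010430853813886642), 85.77903747558594) [0.59871311 0.1227026  0.23300651]
0.2385 130 ((0.5947486162185669, 0.12261579185724258), (0.009854059666395187, 0.009598218835890293), 0.2878163754940033) [0.59550651 0.12245715 0.23985736]
0.2425 104 ((0.5950658917427063, 0.12223141640424728), (0.0062967571429908276, 0.006587044335901737), 40.53105545043945) [0.59499053 0.1224073  0.24349629]
(41.33, 0.0502, array([ 0.6356, -0.1288,  0.1707]), array([1. , 0.2, 0.2]))
hub 1007 ((0.6401112079620361, -0.14633916318416595), (0.02780478447675705, 0.027798721566796303), 16.158145904541016) [ 0.64044538 -0.14639636  0.04751354]
sleeve 746 ((0.7072129845619202, -0.1268661618232727), (0.02041918970644474, 0.020666202530264854), 0.46258997917175293) [ 0.7071905  -0.12672201  0.07345053]
```

View pics/w5.png

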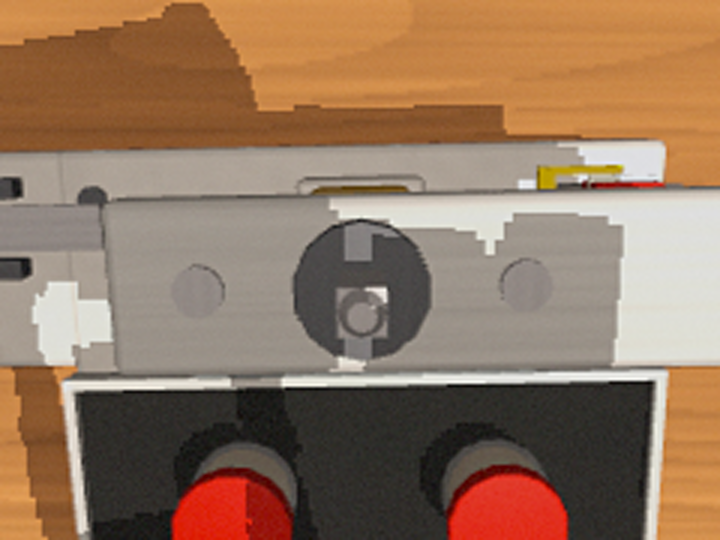

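View pics/w6.png

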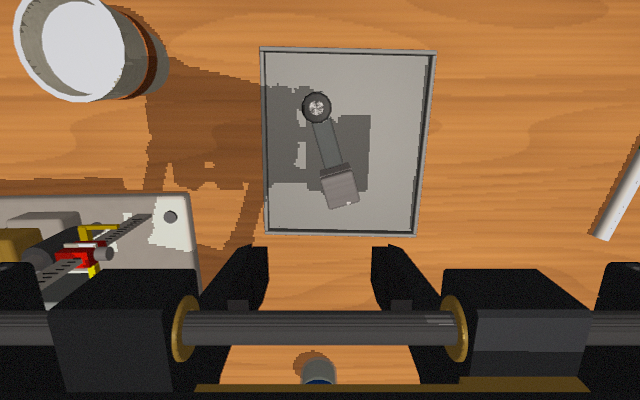

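```bash
cat >> h.py <<'E'
def fine(x,y,z,n=2,rate=.08):
    """approach with state-feedback correction"""
    t=np.array([x,y,z]); cmd=t.copy()
    for i in range(n):
        manip.move_linear(cmd,rate=rate); manip.dwell(.1); e=t-manip.state()["tool_pos"]; cmd=cmd+np.clip(e,-.003,.003)
    return cmd-t
E
python3 - <<'E'
from h import *
h=np.array([.6401,-.1463]); ph=np.arctan2(-.1268+.1463,.7072-.6401); a=ph+np.pi/2
print(ph)
manip.move_pose([*h,.13],down(a)); manip.set_gripper(.05)
off=fine(*h,.10); print(off,W())
lin(*(h+off[:2]),.0135,.1); print(W())
manip.set_gripper(0,50); print("grip",W())
lin(*h,.30,.15); print(W())
a2=YAW+np.pi/2
lin(.5949,.1224,.30,.15,a2); print(W())
off=fine(.5949,.1224,.275); print(off,W())
c=cap("side"); save(c,"s3",(240,80,440,300),2.7)
c=cap("wrist"); save(c,"w7"); np.savez("w7.npz",**{k:c[k] for k in("image","z_map","R","p","intrinsics")})
E
```

```text
0.2828209570740601
[-1.55832038e-04  6.10895299e-05 -3.39606435e-04] (45.47, 0.0498, array([ 0.64  , -0.1463,  0.1002]), array([ 0.3, -0.1, -0.1]))
(46.48, 0.0501, array([ 0.6407, -0.1465,  0.0143]), array([ 1.3, -0.2, -0.5]))
grip (46.94, 0.0277, array([ 0.6404, -0.1463,  0.0142]), array([-0.5, -0. ,  2.6]))
(49.0, 0.0276, array([ 0.6397, -0.1462,  0.2987]), array([-0.2,  0.4, -2.6]))
(50.97, 0.0272, array([0.595 , 0.1218, 0.3   ]), array([ 0.2, -1.1, -3. ]))
[-1.64672323e-04 -3.97859562e-05 -3.46601041e-04] (51.88, 0.0276, array([0.5949, 0.1225, 0.2753]), array([ 0.2, -0.9, -2.1]))
```

View pics/s3.png

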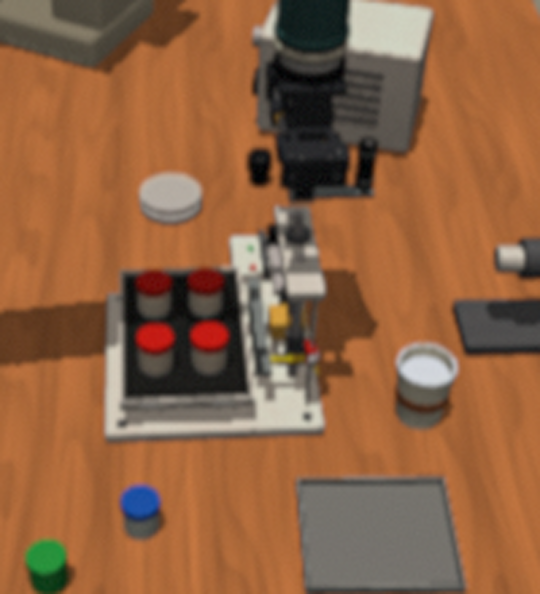

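View pics/w7.png

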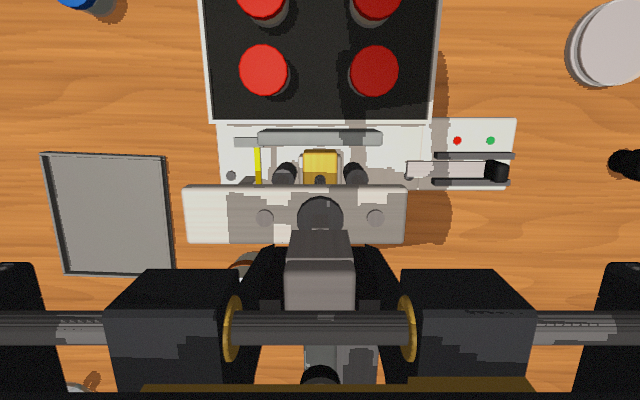

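Run:
```python
from h import *
o=np.array([-.00016,-.00004])
for z in (.258,.25,.243,.236,.230,.2255,.2235,.2225):
    lin(.5949+o[0],.1224+o[1],z,.05); s=W(); print(z,s)
    if s[3][2]>12 or np.abs(s[3][:2]).max()>15: break
```

```text
0.258 (52.47, 0.0271, array([0.5944, 0.1223, 0.2572]), array([ 0.3,  0.4, -3.3]))
0.25 (52.77, 0.0278, array([0.5944, 0.1223, 0.2494]), array([ 0. ,  0.5, -2.1]))
0.243 (53.07, 0.0274, array([0.5944, 0.1223, 0.2424]), array([ 0.5,  1.2, -2.7]))
0.236 (53.36, 0.0277, array([0.5944, 0.1223, 0.2353]), array([-0.8, -0.1, -2.7]))
0.23 (53.62, 0.0275, array([0.5944, 0.1223, 0.2294]), array([-0.4, -0.1, -2.9]))
0.2255 (53.88, 0.0276, array([0.5945, 0.1223, 0.225 ]), array([-1. ,  0.9, -3. ]))
0.2235 (54.12, 0.0276, array([0.5947, 0.1223, 0.2234]), array([-0.1, -0.3, -1.9]))
0.2225 (54.38, 0.0275, array([0.5949, 0.1224, 0.2232]), array([-1.3,  1.2,  1.3]))
```

Run:
```python
from h import *
np.set_printoptions(precision=4,suppress=True)
manip.set_gripper(.05); print(W()); s=manip.state()["tool_pos"]; lin(s[0],s[1],.33,.25); print(W())
for n in ("w2.npz","w6.npz"):
    c=load(n); P=cloud(c); save(c,"c"+n[:2],(0,0,200,300) if n=="w6.npz" else (0,20,220,200),3 if n[1]=="2" else 2)
    for col in ("red","yellow"):
        bl,l=blobs(c,col,15)
        for ce,s in bl:
            i=l==0
            q=P[(l==l[tuple(np.argwhere(l==l[int(ce[1]),int(ce[0])])[0])])] if l[int(ce[1]),int(ce[0])] else None
            if q is None: continue
            md=np.median(q,0)
            if md[0]>.52 and abs(md[1]-.04)<.06: print(n,col,ce,s[4],md,np.percentile(q,5,0),np.percentile(q,95,0))
```

```text
(54.88, 0.0501, array([0.5948, 0.1224, 0.2225]), array([ 0. , -0.3,  0.7]))
(55.47, 0.05, array([0.5945, 0.1223, 0.3293]), array([-0.6,  0.1, -1.1]))
w2.npz yellow [111.  64.] 33 [0.6171 0.0344 0.0731] [0.6151 0.0302 0.0155] [0.6245 0.0761 0.0749]
w2.npz yellow [97.4876 94.393 ] 201 [0.5849 0.0563 0.0745] [0.5662 0.0532 0.0731] [0.6012 0.0593 0.0759]
w6.npz red [ 74.0163 257.3203] 306 [0.6114 0.0339 0.114 ] [0.6041 0.0272 0.1129] [0.6141 0.0469 0.1151]
w6.npz yellow [ 91.3247 271.1429] 77 [0.5792 0.0559 0.0747] [0.5702 0.0475 0.0684] [0.5877 0.0632 0.0831]
```

View pics/cw6.png

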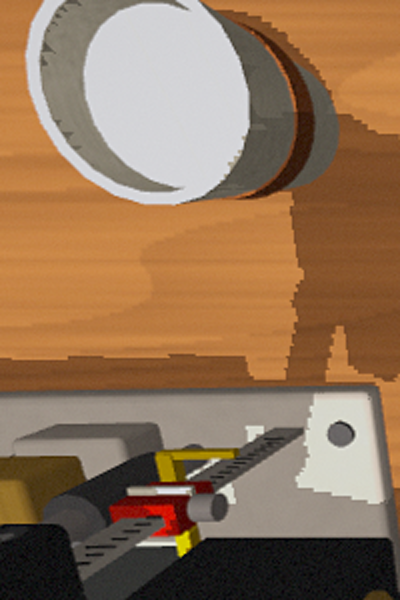

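View pics/cw2.png

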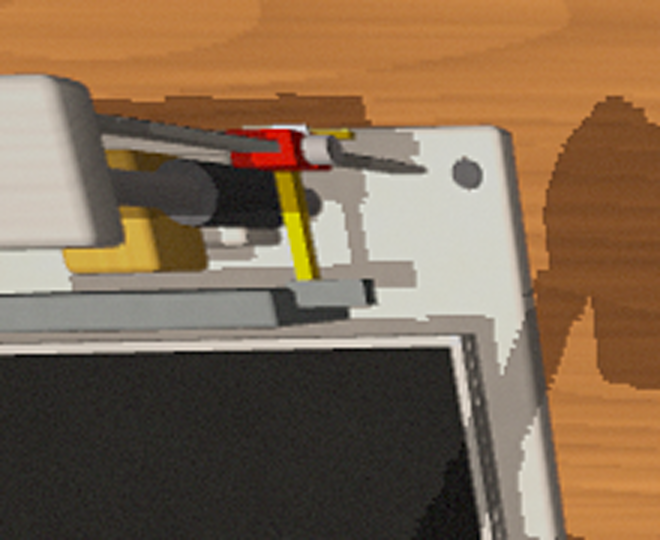

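```bash
cat >> h.py <<'E'
C=np.array([.5949,.1224])
def spos(th,r=.0702): return C+r*np.array([np.cos(th),np.sin(th)])
def wind(th0,dth,n=24,rate=.15,z=.239):
    """go from angle th0 by dth (negative=clockwise=up) in chords of 2pi/n"""
    k=max(1,int(np.ceil(abs(dth)/(2*np.pi/n)))); log=[]
    for i in range(1,k+1):
        th=th0+dth*i/k; lin(*spos(th),z,rate); s=manip.state()
        log.append((np.abs(s["contact_force"]).max(),s["gripper_width"]))
        if log[-1][0]>45 or s["gripper_width"]>.03 or s["gripper_width"]<.015: print("STOP",th,W()); return th
    L=np.array(log); print("wind",round(th,3),"Fmax",L[:,0].max(),"w",L[:,1].min(),L[:,1].max(),W()); return th
E
python3 - <<'E'
from h import *
p=spos(YAW,.07)
manip.set_gripper(.05)
lin(*p,.31,.2); fine(*p,.30); lin(*p,.239,.1); print(W())
manip.set_gripper(0,25); print("grip",W())
th=wind(YAW,-np.pi/2)
print(th)
E
```

```text
(57.68, 0.05, array([0.6652, 0.1238, 0.2393]), array([-0.6,  0.1,  0. ]))
grip (58.23, 0.021, array([0.6652, 0.1238, 0.2394]), array([0.2, 0.1, 0.8]))
wind -1.551 Fmax 4.102632358433972 w 0.021144781984947646 0.021660271764884387 (59.88, 0.0213, array([0.5963, 0.0526, 0.2392]), array([-1.5,  1. ,  4. ]))
-1.5512963267948965
```

Run:
```python
from h import *
th=YAW-np.pi/2
for i in range(5):
    th2=wind(th,-np.pi,rate=.25)
    if abs(th2-th+np.pi)>.01: th=th2; print("abort",th); break
    th=th2
print(repr(th)); c=cap("side"); save(c,"s4",(240,80,440,300),2.7)
```

```text
wind -4.693 Fmax 5.698924881173714 w 0.02113451816115307 0.021694981393404512 (62.88, 0.0212, array([0.5934, 0.1927, 0.2392]), array([-0.1,  2.3,  5.3]))
wind -7.834 Fmax 6.993332008914771 w 0.021077422602097638 0.021604297849236724 (65.88, 0.0211, array([0.5945, 0.0528, 0.239 ]), array([-0.5, -2.9,  6.6]))
wind -10.976 Fmax 6.761245722308698 w 0.021022989832233857 0.021537480618777933 (68.88, 0.0214, array([0.5932, 0.1927, 0.2391]), array([0.6, 2.2, 6.3]))
wind -14.118 Fmax 7.1464504954014085 w 0.021057506128756717 0.021489461968361028 (71.88, 0.0214, array([0.5947, 0.0528, 0.239 ]), array([ 0.1, -3.9,  7. ]))
wind -17.259 Fmax 7.757030958735305 w 0.020947089717153308 0.021697999359305872 (74.88, 0.0211, array([0.5933, 0.1927, 0.2391]), array([0.2, 2.9, 5. ]))
-17.259259594743863
```

View pics/s4.png

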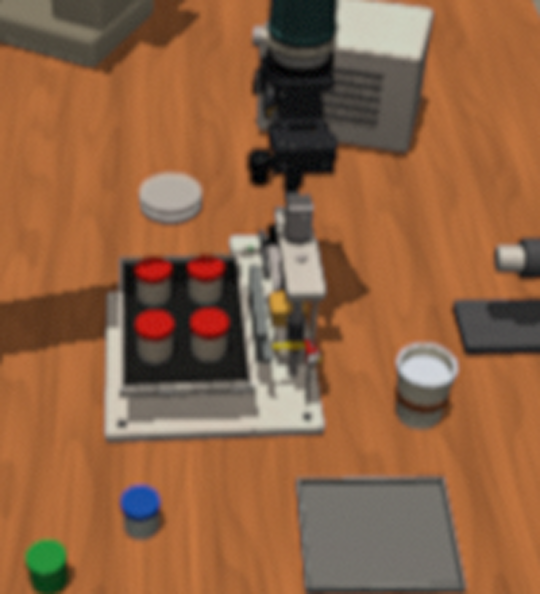

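```bash
cat >> h.py <<'E'
def tilt(a,t):
    """down(a) tilted so tool x leans by t toward tool z"""
    R=Rot.from_rotvec(down(a)).as_matrix(); return (Rot.from_matrix(R)*Rot.from_rotvec([0,-t,0])).as_rotvec()
T1=np.eye(4)
def viewpose(target,a,t,dist):
    rv=tilt(a,t); R=Rot.from_rotvec(rv).as_matrix()
    vd=R@np.array([.9576,0,.2881]); cam=np.array(target)-dist*vd
    return cam+R@np.array([.14556,0,.07386]),rv
E
python3 - <<'E'
from h import *
for a in (-np.pi/2,-np.pi/2+.3,-np.pi/2-.3):
  for t in (.35,.5,.6):
    p,rv=viewpose([.612,.034,.10],a,t,.26); j=inverse_kinematics(p,rv)
    print(a,t,p,Rot.from_rotvec(rv).as_matrix()[:,0],None if j is None else np.round(j,2))
E
```

```text
-1.5707963267948966 0.35 [0.6484437 0.034     0.1967875] [-3.42897807e-01 -8.81327104e-17 -9.39372713e-01] [0.01 0.47 1.44 0.   1.58 1.58]
-1.5707963267948966 0.5 [0.66249822 0.034      0.1902546 ] [-4.79425539e-01 -4.81328049e-16 -8.77582562e-01] [0.01 0.6  1.3  0.01 1.74 1.58]
-1.5707963267948966 0.6 [0.67125637 0.034      0.18476229] [-5.64642473e-01  2.86887043e-16 -8.25335615e-01] [0.01 0.69 1.2  0.01 1.85 1.58]
-1.2707963267948965 0.35 [0.646816   0.04476985 0.1967875 ] [-0.32758279 -0.10133323 -0.93937271] [ 0.07  0.47  1.45 -0.08  1.57  1.36]
-1.2707963267948965 0.5 [0.66024279 0.04892325 0.1902546 ] [-0.45801271 -0.14167993 -0.87758256] [ 0.09  0.6   1.31 -0.1   1.73  1.37]
-1.2707963267948965 0.6 [0.66860977 0.05151145 0.18476229] [-0.53942356 -0.16686326 -0.82533561] [ 0.1   0.68  1.22 -0.12  1.83  1.37]
-1.8707963267948966 0.35 [0.646816   0.02323015 0.1967875 ] [-0.32758279  0.10133323 -0.93937271] [-0.05  0.46  1.46  0.09  1.56  1.81]
-1.8707963267948966 0.5 [0.66024279 0.01907675 0.1902546 ] [-0.45801271  0.14167993 -0.87758256] [-0.07  0.59  1.32  0.11  1.72  1.79]
-1.8707963267948966 0.6 [0.66860977 0.01648855 0.18476229] [-0.53942356  0.16686326 -0.82533561] [-0.08  0.67  1.23  0.13  1.82  1.79]
```

Run:
```python
from h import *
np.set_printoptions(precision=4,suppress=True)
manip.set_gripper(.05); s=manip.state()["tool_pos"]; lin(s[0],s[1],.33,.25)
p,rv=viewpose([.612,.034,.10],-np.pi/2-.3,.5,.26)
manip.move_pose(p+[.05,-.02,.13],rv); manip.move_linear(p,rate=.25); manip.dwell(.1); print(W())
c=cap("wrist"); save(c,"w8",(180,80,460,280),2.8); np.savez("w8.npz",**{k:c[k] for k in("image","z_map","R","p","intrinsics")})
P=cloud(c)
for col in ("red","yellow"):
    bl,l=blobs(c,col,15)
    for ce,s in bl:
        L=l[int(s[1]+s[3]/2),int(s[0]):int(s[0]+s[2])]; L=L[L>0]
        if len(L)==0: continue
        q=P[l==L[0]]; md=np.median(q,0)
        if md[0]>.52 and abs(md[1]-.04)<.06: print(col,ce,s,md,np.percentile(q,3,0),np.percentile(q,97,0))
```

```text
(79.48, 0.05, array([0.6621, 0.0188, 0.1928]), array([-0.4,  0.2,  0.5]))
red [314.9213 200.0315] [302 195  27  11 127] [0.6142 0.037  0.0969] [0.6133 0.0268 0.0939] [0.6153 0.0477 0.0998]
red [315.7568 214.5541] [302 205  30  23 370] [0.6138 0.0365 0.1129] [0.6057 0.0269 0.1058] [0.615  0.0472 0.1148]
yellow [301.477  205.7215] [287 190  37  47 413] [0.6157 0.0545 0.0956] [0.5657 0.0306 0.0812] [0.6187 0.0627 0.097 ]
yellow [174.9016 341.9378] [172 317  12  45 193] [0.73   0.0308 0.256 ] [0.7245 0.0296 0.2519] [0.7326 0.0326 0.2579]
```

View pics/w8.png

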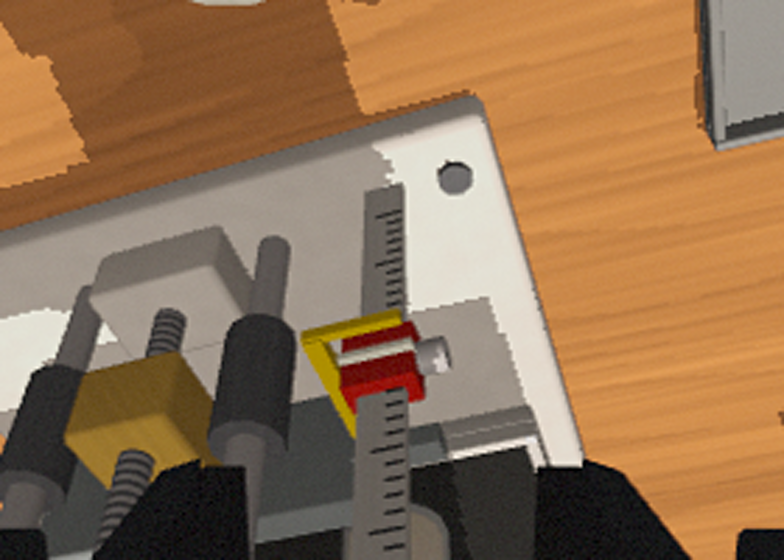

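Run:
```python
from h import *
np.set_printoptions(precision=4,suppress=True)
c=load("w8.npz"); P=cloud(c); hsv=cv2.cvtColor(c["image"],cv2.COLOR_BGR2HSV)
m=cv2.inRange(hsv,(20,100,60),(36,255,255))>0
m&=(P[...,0]>.612)&(P[...,1]<.055)&(P[...,1]>.02)&(P[...,2]<.2)
q=P[m]; print(m.sum(),np.percentile(q,[0,5,25,50,75,95,100],axis=0))
for u in (308,312,316,320,322):
    for v in range(188,225):
        print(u,v,c["image"][v,u],np.round(P[v,u],4)) if u in(312,320) else None
```

```text
195 [[0.6128 0.0295 0.0906]
 [0.6149 0.0305 0.0913]
 [0.6166 0.0358 0.093 ]
 [0.6177 0.0426 0.0945]
 [0.618  0.0493 0.0953]
 [0.6186 0.0541 0.096 ]
 [0.6198 0.0549 0.0973]]
312 188 [ 91  96 104] [0.61   0.0411 0.0771]
312 189 [ 88  93 100] [0.6096 0.0413 0.0779]
312 190 [ 91  93 103] [0.6094 0.0413 0.0789]
312 191 [ 91  95 102] [0.6095 0.0413 0.0803]
312 192 [ 45  97 115] [0.618  0.0383 0.0912]
312 193 [  0  99 123] [0.6175 0.0384 0.0917]
312 194 [  0  99 123] [0.6176 0.0384 0.093 ]
312 195 [  0 116 143] [0.6175 0.0384 0.0941]
312 196 [  0 144 176] [0.6177 0.0383 0.0955]
312 197 [  0 143 173] [0.6167 0.0386 0.0955]
312 198 [  2  78 135] [0.6159 0.0389 0.0958]
312 199 [18 11 97] [0.6152 0.0391 0.0961]
312 200 [15 15 99] [0.6148 0.0392 0.0969]
312 201 [  3  12 103] [0.6143 0.0394 0.0975]
312 202 [ 13  22 104] [0.6138 0.0395 0.0982]
312 203 [ 47  56 108] [0.6138 0.0395 0.0993]
312 204 [112 127 129] [0.6158 0.0388 0.1025]
312 205 [121 137 143] [0.6156 0.0389 0.1033]
312 206 [160 178 186] [0.6161 0.0387 0.105 ]
312 207 [155 175 181] [0.6148 0.0391 0.1048]
312 208 [ 77  92 132] [0.6149 0.0
[... 1663 characters left out ...]
 [ 21  24 103] [0.6142 0.0327 0.1082]
320 210 [ 0  5 99] [0.6139 0.0328 0.1089]
320 211 [ 18  19 106] [0.6148 0.0325 0.1109]
320 212 [ 17  21 105] [0.6149 0.0325 0.1121]
320 213 [  0  15 105] [0.6139 0.0328 0.1121]
320 214 [ 18  20 133] [0.6132 0.033  0.1125]
320 215 [  5  10 151] [0.6143 0.0327 0.1146]
320 216 [  6  18 150] [0.613  0.0331 0.1143]
320 217 [  8  14 148] [0.6117 0.0335 0.1142]
320 218 [ 10  16 109] [0.6105 0.0339 0.114 ]
320 219 [38 39 35] [0.6112 0.0337 0.1157]
320 220 [ 94 102 105] [0.6093 0.0342 0.115 ]
320 221 [ 94 100 107] [0.61   0.034  0.1166]
320 222 [ 91  97 103] [0.6088 0.0344 0.1166]
320 223 [67 71 76] [0.6097 0.0341 0.1184]
320 224 [33 38 35] [0.61   0.034  0.1197]
```

Run:
```python
from h import *
np.set_printoptions(precision=4,suppress=True)
th=-17.259259594743863
s=manip.state()["tool_pos"]; manip.move_linear(s+[.05,-.02,.15],rate=.3)
p=spos(th,.07); manip.move_pose([*p,.33],down(YAW+np.pi/2)); fine(*p,.30); lin(*p,.239,.1); print(W())
manip.set_gripper(0,25); print("grip",W())
th=wind(th,-2*np.pi*1.125,rate=.25); print(repr(th)); manip.dwell(.4)
manip.set_gripper(.05); s=manip.state()["tool_pos"]; lin(s[0],s[1],.33,.25)
p,rv=viewpose([.612,.034,.10],-np.pi/2-.3,.5,.26)
manip.move_pose(p+[.05,-.02,.13],rv); manip.move_linear(p,rate=.25); manip.dwell(.1); print(W())
c=cap("wrist"); save(c,"w9",(180,80,460,280),2.8); np.savez("w9.npz",**{k:c[k] for k in("image","z_map","R","p","intrinsics")})
P=cloud(c); hsv=cv2.cvtColor(c["image"],cv2.COLOR_BGR2HSV)
for n,m in (("yel",cv2.inRange(hsv,(20,100,60),(36,255,255))>0),("white",cv2.inRange(hsv,(0,0,90),(180,60,255))>0),("red",(cv2.inRange(hsv,(0,130,60),(8,255,255))|cv2.inRange(hsv,(172,130,60),(180,255,255)))>0)):
    m=m&(P[...,0]>.6145 if n!="red" else P[...,0]>.60)&(P[...,0]<.625)&(P[...,1]<.055)&(P[...,1]>.024)&(P[...,2]<.13)&(P[...,2]>.085)
    q=P[m]; print(n,m.sum(),np.percentile(q,[2,5,25,50,75,95,98],axis=0)[:,2])
```

```text
(84.6, 0.0504, array([0.5938, 0.1925, 0.2393]), array([0.8, 0.4, 1. ]))
grip (85.14, 0.0218, array([0.5938, 0.1927, 0.2396]), array([-0.2,  1.7,  2.7]))
wind -24.328 Fmax 7.402001192318906 w 0.0208744023472027 0.021599619230856675 (92.14, 0.0212, array([0.6438, 0.1738, 0.2395]), array([3.9, 4.2, 4.8]))
-24.3278430653209
(97.14, 0.0501, array([0.6621, 0.0188, 0.1928]), array([-0.5,  1.2,  0.3]))
yel 176 [0.1002 0.1005 0.102  0.1036 0.1042 0.105  0.1052]
white 51 [0.1029 0.1036 0.1042 0.1045 0.1048 0.1052 0.1054]
red 447 [0.0935 0.0943 0.1073 0.1117 0.1139 0.1146 0.1148]
```

View pics/w9.png

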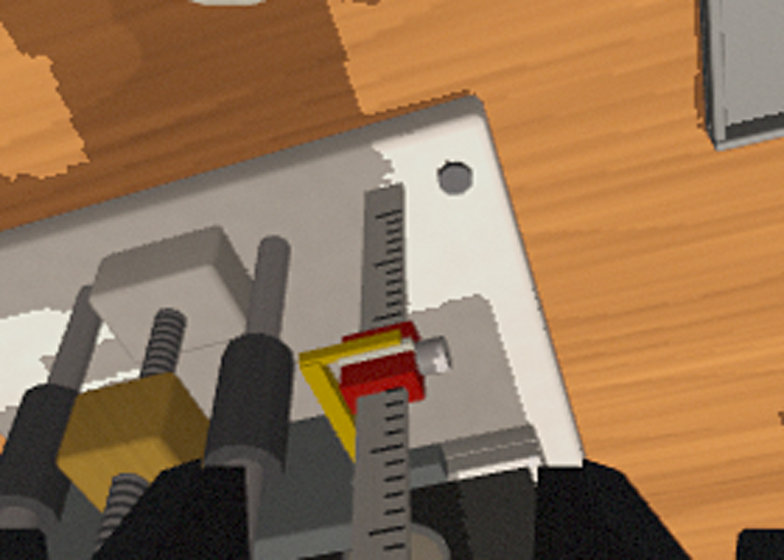

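Run:
```python
from h import *
s=manip.state()["tool_pos"]; manip.move_linear(s+[.05,-.02,.15],rate=.3)
a=YAW; d=np.array([-np.sin(YAW),np.cos(YAW)]); g=np.array([.5908,.3268])
manip.move_pose([.60,.10,.40],down(a)); manip.move_pose([*g,.20],down(a)); fine(*g,.10); lin(*g,.038,.15); print(W())
manip.set_gripper(.0,30); print("grip",W())
e=g-d*.0435; lin(*e,.038,.05); print("slid",W()); manip.set_gripper(.05); print(W())
lin(*e,.16); lin(.58,.31,.30)
manip.move_pose([.60,.30,.30],down(-np.pi/2)); print(W())
c=cap("wrist"); save(c,"w10"); P=cloud(c); z=P[...,2]
m=(z>.05)&(z<.062)&(P[...,1]>.26)&(P[...,1]<.36)&(P[...,0]>.57)&(P[...,0]<.615); q=P[m]
print(len(q),cv2.minAreaRect(q[:,:2].astype(np.float32)))
```

```text
(102.96, 0.0499, array([0.5907, 0.3267, 0.0377]), array([1.1, 0.1, 0.2]))
grip (103.49, 0.0221, array([0.5915, 0.3271, 0.0389]), array([ 0.3, -0.8,  2.6]))
slid (104.51, 0.022, array([0.5923, 0.2867, 0.0389]), array([-1.3, 13. ,  1.7]))
(105.09, 0.0499, array([0.5916, 0.2829, 0.0378]), array([ 0.3,  0.7, -0. ]))
(107.85, 0.0502, array([0.5996, 0.2997, 0.2987]), array([ 0.1, -0.4, -0.2]))
226 ((0.5918954014778137, 0.28771600127220154), (0.02175123803317547, 0.014510300010442734), 0.8103005290031433)
```

View pics/w10.png

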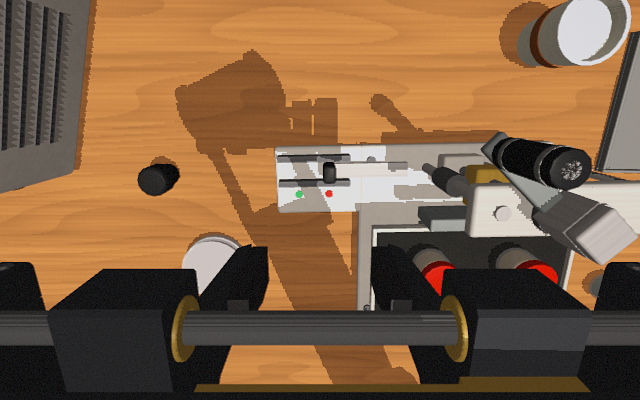

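Run:
```python
from h import *
np.set_printoptions(precision=4,suppress=True)
a=.805+np.pi/2
lin(.60,.30,.36); manip.move_pose([.60,.13,.36],down(a)); manip.dwell(.1)
c=cap("wrist"); save(c,"w11"); q=cloud(c).reshape(-1,3); x,y,z=q.T
for n,m in (("hub",(z>.2535)&(z<.261)&(np.hypot(x-C[0],y-C[1])<.03)),("sleeve",(z>.279)&(z<.288)&(np.hypot(x-C[0],y-C[1])<.1))):
    print(n,m.sum(),cv2.minAreaRect(q[m][:,:2].astype(np.float32)),q[m].mean(0))
print(W())
```

```text
hub 1236 ((0.594728410243988, 0.12283378839492798), (0.028229232877492905, 0.0279806237667799), 47.724143981933594) [0.5942 0.1224 0.2565]
sleeve 575 ((0.6417900323867798, 0.17428743839263916), (0.021535584703087807, 0.020810479298233986), 46.1534538269043) [0.6411 0.1738 0.2821]
(111.93, 0.05, array([0.6   , 0.1301, 0.36  ]), array([ 0.1,  0. , -0.1]))
```

View pics/w11.png

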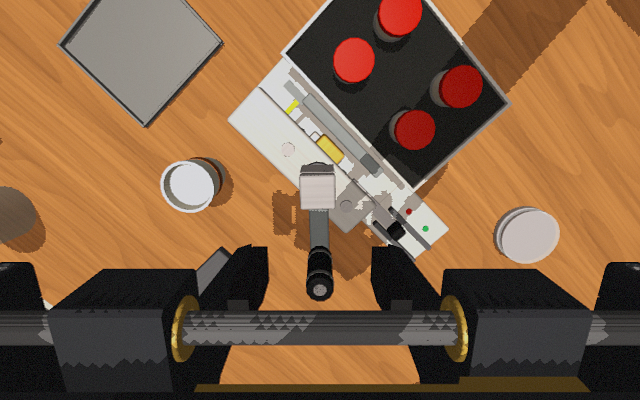

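Run:
```python
from h import *
ph=.83; a=ph+np.pi/2
h=np.array([.5947,.1226]); manip.set_gripper(.05); lin(*h,.34,.2,a); off=fine(*h,.30); lin(*(h+off[:2]),.2238,.08); print(W())
manip.set_gripper(0,50); print("grip",W())
lin(*(h+off[:2]),.265,.08); print(W()); lin(*h,.30,.15); print(W())
t=np.array([.640,-.147]); lin(*t,.30,.2,.283+np.pi/2); print(W())
c=cap("side"); save(c,"s5",(240,80,440,300),2.7)
```

```text
(114.6, 0.0499, array([0.5951, 0.1227, 0.2246]), array([0.7, 0.4, 0.8]))
grip (115.06, 0.0278, array([0.595 , 0.1224, 0.2243]), array([ 0.8, -1.2,  1.4]))
(115.72, 0.0275, array([0.5941, 0.1226, 0.2645]), array([ 0.3, -1.3, -3.4]))
(116.11, 0.0277, array([0.595 , 0.1227, 0.3003]), array([-0.6, -0. , -2.9]))
(117.62, 0.0272, array([ 0.64  , -0.1459,  0.3   ]), array([ 0.2, -0.4, -2.1]))
```

View pics/s5.png

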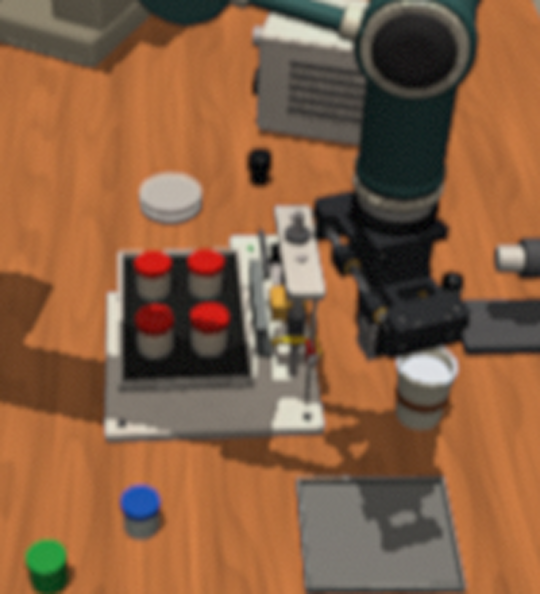

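Run:
```python
from h import *
np.set_printoptions(precision=4,suppress=True)
t=np.array([.640,-.147]); lin(*t,.06,.2)
for z in (.025,.019,.0165,.0155,.0145):
    lin(*t,z,.05); s=W(); print(z,s)
    if s[3][2]>2: break
manip.set_gripper(.05); p=manip.state()["tool_pos"]; lin(p[0],p[1],.16,.2); print(W())
manip.move_pose([.60,-.06,.36],down(-np.pi/2)); manip.dwell(.2)
c=cap("wrist"); save(c,"w12"); q=cloud(c).reshape(-1,3); x,y,z=q.T
for n,m in (("hub",(z>.046)&(z<.051)&(np.hypot(x-.64,y+.147)<.04)),("sleeve",(z>.071)&(z<.077)&(np.hypot(x-.707,y+.127)<.05))):
    print(n,m.sum(),cv2.minAreaRect(q[m][:,:2].astype(np.float32)),q[m].mean(0))
for o in tops(c,"red",.135): print(o)
print(W())
```

```text
0.025 (119.88, 0.0274, array([ 0.6402, -0.147 ,  0.0251]), array([-0.1, -0.6, -2.2]))
0.019 (120.14, 0.0279, array([ 0.6397, -0.1469,  0.0186]), array([-0.4,  1. , -2.6]))
0.0165 (120.39, 0.0279, array([ 0.6398, -0.147 ,  0.0163]), array([-0.3,  0.3, -2.4]))
0.0155 (120.64, 0.0276, array([ 0.6403, -0.1471,  0.0157]), array([ 0.2,  0.1, -1.5]))
0.0145 (120.89, 0.0275, array([ 0.6404, -0.1471,  0.0153]), array([-1.4,  0.3,  3.5]))
(122.28, 0.0502, array([ 0.639 , -0.1467,  0.1586]), array([ 0.4,  0.5, -0.5]))
hub 402 ((0.6401574015617371, -0.14718711376190186), (0.027613237500190735, 0.027461225166916847), 17.29343032836914) [ 0.6405 -0.1471  0.0476]
sleeve 255 ((0.7072435021400452, -0.12757088243961334), (0.02060350775718689, 0.020513344556093216), 71.73363494873047) [ 0.7072 -0.1275  0.0735]
(0.5460194945335388, 0.08927161991596222, 0.08782600611448288, array([0.5354, 0.0775], dtype=float32), np.float64(0.13213633862832624), np.int64(107))
(0.4934515655040741, 0.06887304782867432, 0.022044314071536064, array([0.4949, 0.0702], dtype=float32), np.float64(0.13413166719452496), np.int64(794))
(0.49239152669906616, 0.16658712923526764, 0.02318998984992504, array([0.4944, 0.167 ], dtype=float32), np.float64(0.1340606671281301), np.int64(818))
(125.5, 0.05, array([ 0.6   , -0.06  ,  0.3599]), array([-0.2,  0.5,  0.6]))
```

View pics/w12.png

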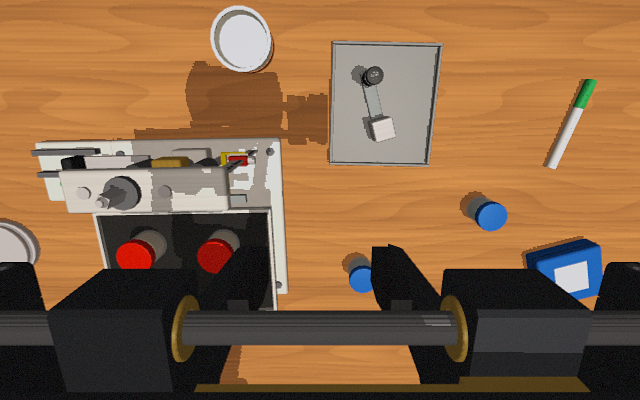

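Crank is back in the tray, hub at pixel (381,128). I'll do a final check of the four jars, the lock and the pointer before handing in.

Run:
```python
from h import *
np.set_printoptions(precision=4,suppress=True)
p,rv=viewpose([.612,.034,.10],-np.pi/2-.3,.5,.26)
manip.move_pose(p+[.05,-.02,.13],rv); manip.move_linear(p,rate=.25); manip.dwell(.1)
c=cap("wrist"); P=cloud(c); hsv=cv2.cvtColor(c["image"],cv2.COLOR_BGR2HSV)
for n,m in (("yel",cv2.inRange(hsv,(20,100,60),(36,255,255))>0),("white",cv2.inRange(hsv,(0,0,90),(180,60,255))>0)):
    m=m&(P[...,0]>.6145)&(P[...,0]<.625)&(P[...,1]<.055)&(P[...,1]>.024)&(P[...,2]<.13)&(P[...,2]>.085)
    print(n,m.sum(),np.percentile(P[m],[2,5,50,95,98],axis=0)[:,2])
manip.move_linear(p+[.05,-.02,.15],rate=.3)
manip.move_pose([.54,.16,.42],down(-np.pi/2)); manip.dwell(.2)
c=cap("wrist"); save(c,"w13"); P=cloud(c); z=P[...,2]
for o in tops(c,"red",.1345): print(np.round(o[:3],4),round(float(o[4]),4),o[5])
m=(z>.05)&(z<.062)&(P[...,1]>.26)&(P[...,1]<.36)&(P[...,0]>.57)&(P[...,0]<.615); q=P[m]
print("lock",cv2.minAreaRect(q[:,:2].astype(np.float32)),W())
```

```text
yel 169 [0.1006 0.1009 0.1035 0.1049 0.1051]
white 49 [0.1032 0.1033 0.1045 0.1052 0.1056]
[0.492  0.1689 0.022 ] 0.134 787
[0.493  0.0702 0.0222] 0.134 794
[0.4281 0.1683 0.0222] 0.1341 702
[0.4304 0.0688 0.0219] 0.134 507
lock ((0.5914016366004944, 0.2869463562965393), (0.021941371262073517, 0.015979144722223282), 0.7708841562271118) (128.99, 0.0496, array([0.5411, 0.1593, 0.4185]), array([-0.4, -0.4,  0. ]))
```

View pics/w13.png

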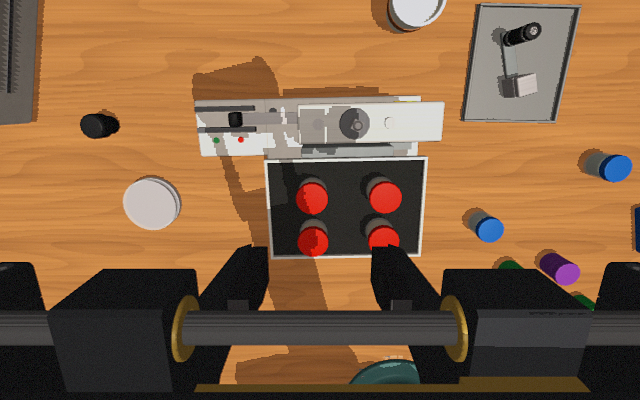

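```bash
python3 -c "
from h import *
print(order.close_job()); print(manip.state()['clock'])"
```

```text
the job is handed in; nothing more can be done
None
the job is handed in; nothing more can be done
```

The job is handed in at about 129 s on the robot's clock. All four red-capped jars are on the table. I opened the lock, fitted the crank, wound the table up 3.875 turns, closed the lock and laid the crank back in its tray.

My last checks before handing in:

- **Jars:** all four stand upright inside the rim. Their caps are level at 0.134 m, about 30.5 mm higher than before winding.
- **Pointer:** its bar spans 0.1006 to 0.105 m in height, so its middle is about 0.103 m. I put the cursor line at about 0.103 m. A narrower reading of only the visible white pixels gave about 0.1045 m. Either way the gap is under 2 mm, against the 4 mm allowed.
- **Lock:** the grip is within about 0.5 mm of where it started. An earlier look from another angle read about 1 mm off. The slide also met a firm stop of 13 N.
- **Crank:** it lies flat in the tray, within 1 mm of where it started.
- **Other things on the desk:** the last pictures show none of them knocked over. I measured the blue-capped jars only after placing the red ones, and they had not moved then. The rest I judged by eye.

No check failed. I saw no grip slip and no jar knocked aside.

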